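# Gauge two blanks by pinching and clamp the thicker one in the block vice

## Robot

A 6-joint arm with a two-finger parallel gripper is mounted at the origin on a cart in front of the work surface, level with it; the furniture and walls round the work are solid. World frame = base frame: x ahead of the robot, y to its left, z up, the work surface at z = 0. Lengths are in mm, angles in rad, forces in N, time in s.
With the tool pointing down it reaches from about 300 to 775 mm from the base axis. Payload 14.6 kg.
Tool frame: the origin (TCP) lies between the finger pads; the fingertips stand 19 mm ahead of it and the grasp point (between the pads) is the TCP; z points along the fingers, y is the line along which they close (so a half turn about z gives the same grasp; the last joint's range is limited). The gripper opens to 94 mm and grips with 3 to 60 N. Pads are 16 mm wide; open, the fingers measure 119 mm over their backs; the gripper's body (75 mm by 177 mm) begins 78 mm behind the grasp point.
Start: joints at [-1.215, 0.3, 1.521, -0, 1.321, -0.067], TCP at [225.666, -501.562, 224.446] pointing down, gripper open.
Joint ranges: [-3.03, 3.03], [-0.79, 2.21], [0.23, 2.52], [-1.04, 4.18], [0, 3.07], [-2.55, 2.55]. Speed limits (rad/s): [2.22, 2.22, 2.57, 3.14, 3.14, 3.14].

## Interface

Orientations are given as [roll, pitch, yaw] about the fixed x, y, z axes, in that order (R = Rz(yaw) Ry(pitch) Rx(roll)).
In Python, from cell import monitor, imaging, job, find_in, trace gives the robot as it stands. The module is installed in compiled form; this text tells all that it offers.
- The arm moves only by the tool arm_command, never from a script. Its argument "steps" is a list of rows, each a list of 5 numbers: the opening, from 0 (shut) to 1 (fully open), then the shift along the tool's x, y, z in mm, then the turn about the tool's z in degrees. In form: [[gripper, dx, dy, dz, turn], ...]. A call has 1 to 20 rows; each row is the pose to reach, as a shift and turn from the pose commanded when the call began, along the tool's axes at that moment; what a row does not reach only later rows make up. A row lasts 1/8 s, in which the tool goes at most 62.5 mm and 10.7 degrees, less where a joint would pass 70% of its speed; a pose out of reach is approached as far as the arm can. A call with a gripper value outside its range is refused whole. The fingers move at their own pace and stop on an object; "force" is the grip in N (left out, the last holds). Time passes only in rows, so rows that repeat a pose let the fingers close. It gives the time, the measured TCP pose, the force, the opening and the grip force at its end, in the units of the state.
- monitor.read_state(): the state, without advancing time (a new reading comes with each control period).
- imaging.camera(name): name is "side" or "top" or "wrist"; returns a dict with "img" (384x512x3 uint8, red, green, blue), "mtx" (3x3 intrinsics, pixels), "D" ([k1, k2, p1, p2, k3] as OpenCV has them; the pictures are not rectified), "view" (4x4, takes a point from world to camera coordinates). Camera axes: x right, y down, z forward; pixel columns grow to the right and rows downward; lengths in mm; the calibration is good to about 2 mm. A picture is of the moment at which its call begins. There is no depth.
- job.sign_off(): hands the job in; it is judged then, once.
Trained networks look in a picture, given as the dict that the camera call returned (one of the last four; its "shot" number tells which), for a name from the list of things; names that differ only in an ending like _2 or _b are one class to them, and where a whole thing is asked for, a point or a joint stands for the part that bears it (a point fixed in the world has none). Each returns a list of dicts, best first, with "p" (0 to 1); they miss things now and then, are a little off and sometimes report something else, mostly with a low value. They report only what shows in the picture. A call takes as long as a camera call. They do not tell look-alikes from the thing itself.
- find_in(picture, target): "rect" ([centre column, centre row, width, height] in pixels, round what is visible of it).
- trace(picture, target): "region" (384x512 bool, what is visible of it) and "rect" ([centre column, centre row, width, height] in pixels, round what is visible of it).
The state is a dict: "clock": time; "joints": joint angles; "qd": joint speeds; "effort": joint torques, N m; "eef_pos": TCP position; "eef_rot": TCP orientation; "wrist_force": force on the tool from outside, world axes, zero at the start; "moment": the same for the moment, N m; "finger_gap": finger opening in mm; "finger_force": force on a finger pad.
Only numpy, scipy, OpenCV 4.12 (cv2) and the standard library are available. Lean on these libraries where they do the work, as an engineer would, in place of code of your own. Each camera call takes 0.05 s, during which the arm holds its last target. There are 200 camera calls.

## Task

Two wooden blanks that look alike stand on edge in the slotted rack; pinch them by their faces to find out which is the thicker one, and leave the thinner one standing in its slot. Stand the thicker one on its long edge in the block vice, along the fence and midway between the vice's sides, let go of it, then slide the jaw up by its red post until the sprung cork face presses the blank flat against the fence with about 5 N, and never with 10 N or more. Then leave everything alone, and do not disturb the ink tin, the gouge or the whetstone.

Things in the scene. Friction and masses are not known exactly. Their poses are not given: they have to be found in the camera images.
- blank_p_mid (a point): centre of one of two look-alike pale wooden blanks, 80 mm long (x axis) and 70 mm high (z axis, up), with a small dark plug near a top corner; one is 8 to 11 mm thick, the other 13 to 16 mm (y axis), and which is which is not known. It stands loose and upright on a long edge in a slot of the rack, this point 35 mm above that edge; under 150 g
- blank_q_mid (a point): centre of one of two look-alike pale wooden blanks, 80 mm long (x axis) and 70 mm high (z axis, up), with a small dark plug near a top corner; one is 8 to 11 mm thick, the other 13 to 16 mm (y axis), and which is which is not known. It stands loose and upright on a long edge in a slot of the rack, this point 35 mm above that edge; under 150 g
- rack: fixed wooden rack, 210 mm long (its x axis), 56 mm wide, with two slots end to end along x, centred 55 mm to either side of the origin; slot floors 8 mm and slot walls 30 mm above the table, slots 20 mm wide, so a blank's upper 48 mm stand free (top edge 78 mm above the table). Origin: centre of the underside, on the table
- vice: fixed block vice: bed 178 x 90 mm, top 8 mm above the table, and a dark fence 90 mm long, top at 34 mm. Origin: on the table under the middle of the fence's cork face, which is the plane x = 0 and looks to -x; x points from the jaw to the fence, y along the fence, z up. A blank in it stands with its length along y and thickness along x, its centre 43 mm above the table
- jaw: sliding grey carriage of the vice, top 32 mm above the table, with a red post. Origin: on the bed under the post's axis; axes as the vice's. Slides only along the vice's x, with about 11 N of dry friction, and stays where it is left. Its sprung cork face (68 mm wide, 10 to 33 mm above the table) is, unpressed, 75 mm from the post's axis toward the fence
- jaw_post (a point): centre of the top of the jaw's red post (20 x 20 mm, top 76 mm above the table). The cork face in front has no preload and yields 1 mm per 2.8 N. It starts 30 to 45 mm from the fence; at the jaw's end stop it would, unpressed, be 9.8 mm from the fence, so the jaw can grip only the thicker blank
- ink_tin: bystander: round tin of red ink with a white lid, 65 mm across, 37 mm high; origin at the centre of its underside
- gouge: bystander: woodcut gouge with a brown wooden grip, 135 mm long, 22 mm across, lying flat; origin at the middle of its underside
- whetstone: bystander: two-tone whetstone, 110 x 40 mm, 17 mm high; origin at the centre of its underside
Mind the look-alikes: they are no part of the job. What is shaped like the part that bears blank_p_mid but orange or purple is not meant.

How it is judged:
By the outcome, as a careful person would: the job done as asked, in the order asked, and still so for the second after the job is handed in, with the robot touching nothing.
It also fails if it takes over 69 s, if anything falls off the work surface, if the arm or the gripper's body presses on something with over 40 N, if the wrist force passes 120 N, or if a joint passes its speed limit or range.

## Working session

There is one attempt and no reset: what is moved stays moved. The work goes in short steps, Python scripts to look and compute and a tool call to move; the robot and the scene stay as the last step left them, time stands still between calls to the robot, and variables do not carry over. Pictures are saved under pics/ and viewed, at most 10 in all, crops included, and the job is handed in when it is done.

Besides the shell and the picture viewer there is one more tool, called after "Emit:" by a JSON object that holds its "name" and its "arguments". arm_command: Moves the arm, as the interface text tells. Its arguments: {"type":"object","properties":{"steps":{"type":"array","items":{"type":"array","items":{"type":"number"}}},"force":{"type":"number"}},"required":["steps"]}

```bash
mkdir -p pics; cat > h.py <<'E'
import numpy as np, cv2
from cell import monitor, imaging, job, find_in, trace
def save(c,name,box=None,s=1):
    im=c["img"][...,::-1]
    if box: im=im[box[1]:box[3],box[0]:box[2]]
    cv2.imwrite("pics/"+name,cv2.resize(im,None,fx=s,fy=s,interpolation=cv2.INTER_CUBIC))
def ray(c,px):
    u=cv2.undistortPoints(np.array([[px]],float),np.array(c["mtx"],float),np.array(c["D"],float))[0,0]
    V=np.array(c["view"]);R,t=V[:3,:3],V[:3,3]
    return -R.T@t, R.T@np.array([u[0],u[1],1.])
def atz(c,px,z):
    o,d=ray(c,px); return o+d*(z-o[2])/d[2]
def proj(c,P):
    V=np.array(c["view"]); r=cv2.Rodrigues(V[:3,:3])[0]
    return cv2.projectPoints(np.array(P,float).reshape(-1,1,3),r,V[:3,3],np.array(c["mtx"],float),np.array(c["D"],float))[0][:,0]
E
python3 - <<'E'
from h import *
ims=[]
for n in ["top","side"]:
    c=imaging.camera(n); save(c,n+"0.png",s=1.5)
    print(n,"cam at",np.round(ray(c,(256,192))[0]))
    for t in ["blank_p_mid","rack","vice","jaw","jaw_post","ink_tin","gouge","whetstone"]:
        for r in find_in(c,t)[:4]: print(t,round(r["p"],2),np.round(r["rect"]), np.round(atz(c,r["rect"][:2],0)))
print(monitor.read_state())
E
```

```text
top cam at [ 193.  337. 1541.]
blank_p_mid 0.66 [226. 189.  14.  27.] [560. 431.   0.]
blank_p_mid 0.62 [309. 190.  22.  20.] [550. 164.   0.]
blank_p_mid 0.5 [219. 224.  22.  17.] [446. 456.   0.]
blank_p_mid 0.49 [133. 230.  25.  16.] [433. 732.   0.]
rack 0.75 [268. 190.  31.  70.] [553. 297.   0.]
vice 0.82 [350. 184.  46.  55.] [568.  29.   0.]
jaw 0.74 [352. 189.  31.  32.] [550.  25.   0.]
jaw_post 0.57 [352. 188.  33.  33.] [554.  23.   0.]
ink_tin 0.69 [317. 240.  18.  15.] [386. 148.   0.]
gouge 0.31 [350. 182.  44.  58.] [573.  31.   0.]
whetstone 0.77 [260. 246.  32.  29.] [372. 327.   0.]
side cam at [ 585. -691.  913.]
blank_p_mid 0.81 [237. 184.  16.  26.] [433. 498.   0.]
blank_p_mid 0.71 [274. 191.  24.  21.] [555. 475.   0.]
blank_p_mid 0.68 [254. 211.  25.  24.] [500. 366.   0.]
blank_p_mid 0.65 [246. 138.   8.  25.] [431. 780.   0.]
rack 0.75 [270. 230.  74.  29.] [555. 287.   0.]
vice 0.58 [270. 297.  73.  48.] [572.  46.   0.]
jaw 0.77 [263. 297.  51.  29.] [553.  43.   0.]
jaw 0.41 [206. 254.  29.  26.] [387. 174.  -0.]
jaw_post 0.8 [264. 295.  45.  31.] [556.  51.   0.]
ink_tin 0.87 [205. 253.  27.  26.] [384. 179.   0.]
gouge 0.73 [188. 298.  34.  37.] [369.  23.   0.]
whetstone 0.71 [210. 216.  34.  30.] [371. 331.   0.]
{'clock': 0.9, 'joints': array([-1.21460238e+00,  2.99912069e-01,  1.52099853e+00,  1.26094821e-05,
        1.32072766e+00, -6.65915497e-02]), 'qd': array([-0.00016097, -0.00104212, -0.0002863 ,  0.0017406 ,  0.00098666,
       -0.00076528]), 'effort': array([-4.63996785e-04, -5.31655347e+01, -3.52908075e+01,  7.08600366e-02,
        2.12020031e-02, -2.20619580e-05]), 'eef_pos': array([ 225.66511575, -501.55549655,  224.43958059]), 'eef_rot': array([-3.14154796e+00, -1.52250438e-05,  4.22782377e-01]), 'wrist_force': array([ 0.28241761,  0.52725723, -0.10655317]), 'moment': array([-0.01243058,  0.04598012,  0.00481335]), 'finger_force': 0.0, 'finger_gap': 94.09553542348733}
```

View pics/top0.png

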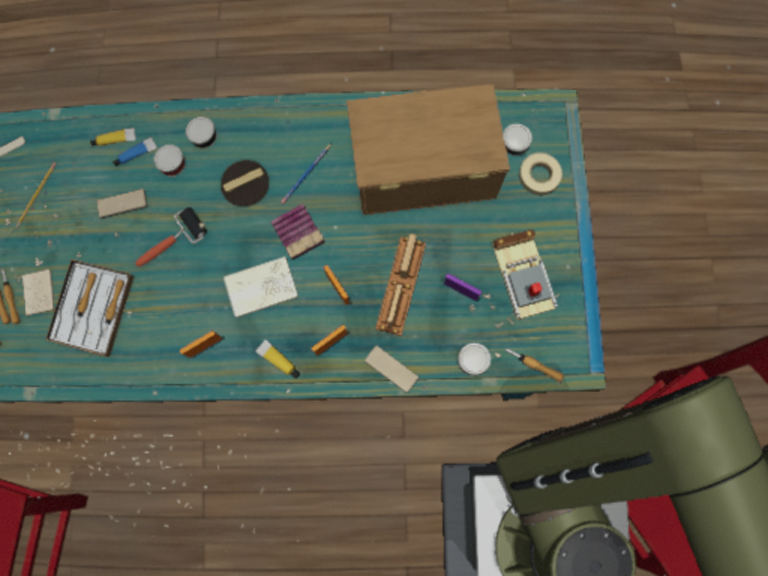

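View pics/side0.png

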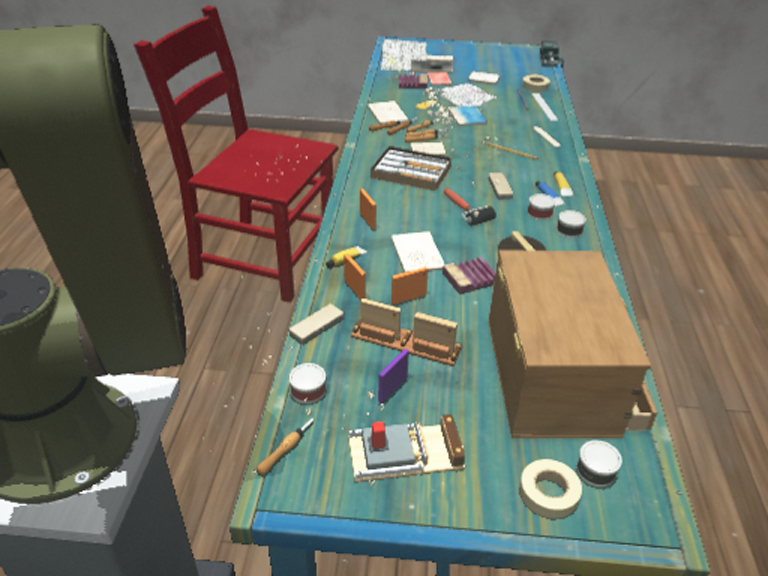

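The two pictures (1.5x scale) show:
- **Rack with two pale blanks:** top (401,284), side (405,335).
- **Vice with red post:** top (525,275), side (408,445).
- **Look-alikes:** orange at side (368,208), (355,278) and (408,287), and purple at side (393,376). None of these are part of the job.

The pale pair in the rack fits the description, so I'll confirm it in an enlarged crop.

```bash
python3 - <<'E'
from h import *
T=imaging.camera("top");S=imaging.camera("side")
f=lambda c,b,s:cv2.resize(c["img"][b[1]:b[3],b[0]:b[2],::-1],None,fx=s,fy=s,interpolation=cv2.INTER_CUBIC)
a=f(T,(250,150,375,225),3.6);b=f(S,(228,190,318,328),4.3)
H=max(a.shape[0],b.shape[0]);o=np.zeros((H,a.shape[1]+b.shape[1],3),np.uint8)
o[:a.shape[0],:a.shape[1]]=a;o[:b.shape[0],a.shape[1]:]=b
W=imaging.camera("wrist");w=cv2.resize(W["img"][...,::-1],(360,270));o[a.shape[0]+10:a.shape[0]+280,:360]=w[:o.shape[0]-a.shape[0]-10]
print(o.shape);cv2.imwrite("pics/crop.png",o)
R=np.array(W["view"]);Pc=-R[:3,:3].T@R[:3,3];s=monitor.read_state()
from scipy.spatial.transform import Rotation as Ro
Q=Ro.from_euler("xyz",s["eef_rot"]).as_matrix()
print("cam in tool",Q.T@(Pc-s["eef_pos"]),"camR in tool\n",Q.T@R[:3,:3].T); print(W["mtx"])
# cabinet corners top
for p in [(360,210),(503,193),(495,88),(348,101)]: print(atz(T,(p[0]/1.5,p[1]/1.5),100))
E
```

```text
(593, 837, 3)
cam in tool [  78.2946135    -0.82777122 -160.04813027] camR in tool
 [[-7.70510899e-05 -9.62712736e-01 -2.70525750e-01]
 [ 9.99999923e-01  2.97718476e-05 -3.90768054e-04]
 [ 3.84251434e-04 -2.70525760e-01  9.62712660e-01]]
[[281.32590662   0.         256.5963855 ]
 [  0.         281.32590662 189.65417847]
 [  0.           0.           1.        ]]
[690.68767485 380.50060326 100.        ]
[720.91598554  83.13342708 100.        ]
[964.60238271  83.00270278 100.        ]
[939.87249574 402.38653064 100.        ]
```

View pics/crop.png

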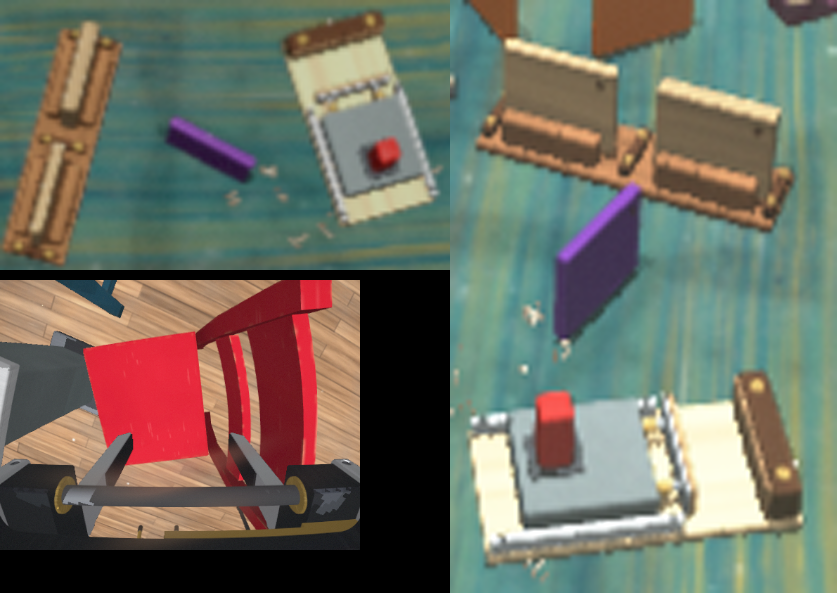

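The crop confirms two pale blanks with dark plugs in the rack. The purple one at crop (205,150) and the orange ones are look-alikes. I'll get rough poses and the first move from these pixels.

```bash
python3 - <<'E'
from h import *
T=imaging.camera("top");S=imaging.camera("side")
t=lambda x,y,z:np.round(atz(T,(250+x/3.6,150+y/3.6),z),1)
s=lambda x,y,z:np.round(atz(S,(228+(x-450)/4.3,190+y/4.3),z),1)
print("blank far top ends",t(88,25,78),t(70,122,78)," near",t(57,146,78),t(38,232,78))
print("side far blank top ends",s(657,84,78),s(778,112,78),"near",s(507,42,78),s(616,70,78))
print("post",t(384,148,76),s(555,398,76))
print("fence top ends",t(288,48,34),t(382,22,34),"front",t(292,58,34),t(384,32,34),"side", s(737,376,34),s(775,515,34))
# cabinet height from top/side front-top-left/right corners
for p,q in [((360,188),(503,250)),((505,168),(518,365))]:
    o,d=ray(T,np.array(p)/1.5);o2,d2=ray(S,np.array(q)/1.5)
    A=np.c_[d,-d2];k=np.linalg.lstsq(A,o2-o,rcond=None)[0];print("cab",o+d*k[0],o2+d2*k[1])
E
```

```text
blank far top ends [640.  275.3  78. ] [554.3 293.5  78. ]  near [533.7 305.2  78. ] [460.1 323.3  78. ]
side far blank top ends [568.8 290.7  78. ] [647.5 271.9  78. ] near [467.  322.4  78. ] [541.2 301.8  78. ]
post [525.2  25.8  76. ] [528.1  22.9  76. ]
fence top ends [627.9  96.5  34. ] [650.2  10.2  34. ] front [618.6  93.5  34. ] [640.9   9.1  34. ] side [628.9  86.4  34. ] [651.9 -10.3  34. ]
cab [712.16953534 377.60868882 170.48188361] [725.16398372 379.32778406 175.45339398]
cab [748.31052101  87.74128735 169.94568551] [736.34559884  85.76307837 165.46096145]
```

Emit:
{"name": "arm_command", "arguments": {"steps": [[1,60,-30,4,-8],[1,115,-60,8,-17],[1,170,-90,12,-26],[1,225,-120,16,-34],[1,280,-150,20,-43],[1,335,-180,24,-51],[1,390,-207,28,-60],[1,445,-236,32,-68],[1,500,-265,34,-77],[1,533,-284,34,-80.5],[1,533,-284,34,-80.5],[1,533,-284,34,-80.5],[1,533,-284,34,-80.5]]}}

```text
clock: 2.78
eef_pos: [594.9, -24.8, 190.7]
eef_rot: [3.141, 0.0, 1.826]
wrist_force: [0.3, -0.1, 1.4]
finger_gap: 93.9
finger_force: 0.0
```

```bash
python3 - <<'E'
from h import *
s=monitor.read_state();print(s["clock"],s["eef_pos"],s["eef_rot"],s["wrist_force"])
W=imaging.camera("wrist");save(W,"w1.png",s=1.5)
for t in ["vice","jaw","jaw_post"]:
    for r in find_in(W,t)[:2]: print(t,round(r["p"],2),np.round(r["rect"]))
P=dict(post=(526,24,76),f0=(623,90,34),f1=(645,3,34))
for k,v in P.items(): print(k,proj(W,v)*1.5)
E
```

```text
2.775 [594.8541324  -24.82672241 190.67199179] [3.14143291e+00 1.56119027e-04 1.82623607e+00] [ 0.25645025 -0.05121838  1.36917626]
vice 0.75 [251. 127. 159.  81.]
jaw 0.84 [234. 127.  89.  65.]
jaw_post 0.82 [236. 126.  85.  64.]
jaw_post 0.65 [117.   6.  43.  11.]
post [[301.08119205 190.95046762]]
f0 [[464.41876303 131.89076208]]
f1 [[458.23185653 254.8249383 ]]
```

View pics/w1.png

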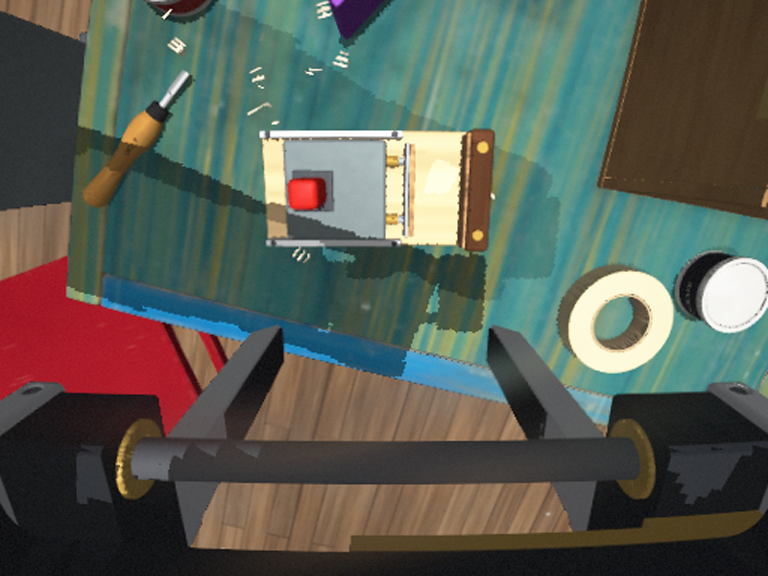

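The wrist picture shows the vice square-on: post (305,193), cork face at column ~408, and fence top at columns 466–494, rows 130–250 (1.5x scale). The gouge at (140,140) is clear. I'll enlarge it to get exact edges.

```bash
python3 - <<'E'
from h import *
W=imaging.camera("wrist");save(W,"w1c.png",(170,78,338,174),4.7)
r=trace(W,"jaw_post")[0];print(r["p"],r["rect"])
im=W["img"].astype(int);m=(im[...,0]>120)&(im[...,0]>2*im[...,1]);m[200:]=0;m[:,:180]=0;m[:,240:]=0
ys,xs=np.nonzero(m);print(xs.min(),xs.max(),ys.min(),ys.max())
np.savez("w1.npz",**{k:np.array(W[k]) for k in ["img","mtx","D","view"]})
E
```

```text
0.61 [234.3, 125.5, 88.8, 66.1]
192 211 119 139
```

View pics/w1c.png

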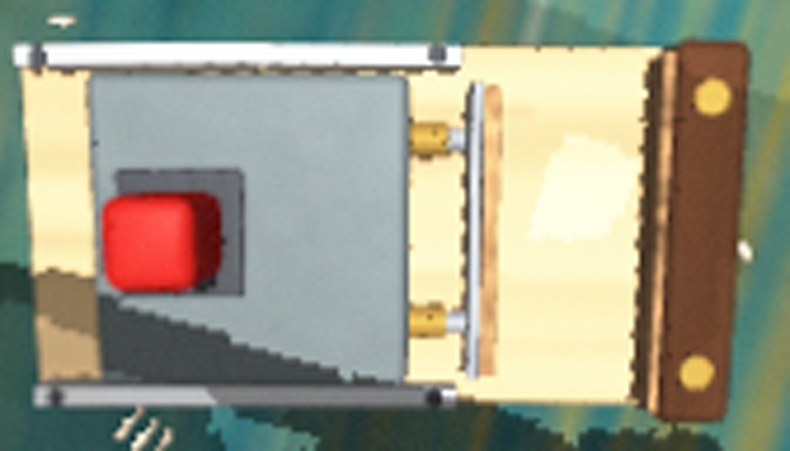

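```bash
python3 - <<'E'
from h import *
W=dict(np.load("w1.npz"))
g=lambda x,y,z:atz(W,(170+x/4.7-.4,78+y/4.7-.4),z)
post=g(148,242,76);jc0=g(502,88,33);jc1=g(495,375,33)
fb0=g(748,43,34);fb1=g(727,418,34);ff0=g(680,43,34);ff1=g(658,418,34)
ck0=g(666,52,33);ck1=g(650,405,33);b0=g(645,60,8);b1=g(632,395,8)
for n in "post jc0 jc1 fb0 fb1 ff0 ff1 ck0 ck1 b0 b1".split(): print(n,np.round(globals()[n],1))
d=fb0-fb1;print("len",np.linalg.norm(d)); 
for a,b in ((fb0,fb1),(ff0,ff1),(jc0,jc1),(ck0,ck1),(b0,b1)):
    d=a-b;print("yaw of y axis -90:",np.degrees(np.arctan2(d[1],d[0]))-90,np.linalg.norm(d))
th=np.radians(14.6);X=np.array([np.cos(th),np.sin(th),0]);Y=np.array([-X[1],X[0],0])
for n in "post jc0 jc1 fb0 fb1 ff0 ff1 ck0 ck1 b0 b1".split():
    p=globals()[n]-post;print(n,round(p@X,1),round(p@Y,1))
E
```

```text
post [526.9  22.8  76. ]
jc0 [591.1  72.9  33. ]
jc1 [607.4   8.3  33. ]
fb0 [642.7  97.   34. ]
fb1 [665.   12.7  34. ]
ff0 [627.7  92.9  34. ]
ff1 [648.6   8.4  34. ]
ck0 [625.3  90.3  33. ]
ck1 [646.   10.8  33. ]
b0 [624.8  90.1   8. ]
b1 [646.3   8.9   8. ]
len 87.22049421313095
yaw of y axis -90: 14.795700866795542 87.22049421313095
yaw of y axis -90: 13.934837984865055 87.09037476071613
yaw of y axis -90: 14.172914794650339 66.64902755766948
yaw of y axis -90: 14.59865491841488 82.13108078475302
yaw of y axis -90: 14.777224841635828 83.99682735184571
post 0.0 0.0
jc0 74.8 32.3
jc1 74.3 -34.3
fb0 130.8 42.6
fb1 131.1 -44.6
ff0 115.2 42.5
ff1 114.2 -44.6
ck0 112.3 40.5
ck1 112.3 -41.6
b0 111.8 40.4
b1 112.0 -43.5
```

The vice pose is consistent: face 74.6 mm from the post (expected 75), yaw about 14.5°, fence about 112 mm from the post. Next I'll look at the rack.

Emit:
{"name": "arm_command", "arguments": {"steps": [[1,50,16,0,-10],[1,105,33,0,-20],[1,160,51,0,-30],[1,215,68,0,-40],[1,265,84,0,-50],[1,294,93,0,-60],[1,294,93,0,-62],[1,294,93,0,-62]]}}

```text
clock: 4.08
eef_pos: [610.5, 283.2, 190.4]
eef_rot: [-3.141, -0.0, 2.907]
wrist_force: [-0.5, -0.2, 0.2]
finger_gap: 93.9
finger_force: 0.0
```

```bash
python3 - <<'E'
from h import *
W=imaging.camera("wrist")
np.savez("w2.npz",**{k:np.array(W[k]) for k in ["img","mtx","D","view"]})
for t in ["rack","blank_p_mid"]:
    for r in find_in(W,t)[:3]: print(t,round(r["p"],2),np.round(r["rect"]))
p=proj(W,[(640,275,78),(460,323,78),(655,273,0),(451,321,0)]);print(p)
x0,y0=(p.min(0)-25).astype(int);x1,y1=(p.max(0)+25).astype(int);x0=max(x0,0);y0=max(y0,0);x1=min(x1,512);y1=min(y1,384)
s=min(800/(x1-x0),600/(y1-y0));print(x0,y0,s);save(W,"w2c.png",(x0,y0,x1,y1),s*.995)
E
```

```text
rack 0.71 [261. 120.  51. 174.]
blank_p_mid 0.86 [142. 146.  97.  37.]
blank_p_mid 0.81 [383.  96.  74.  67.]
blank_p_mid 0.77 [355.  12.  29.  25.]
[[255.13902057 220.99614362]
 [260.41302606  23.15341787]
 [256.61911572 209.35803394]
 [256.01309717  35.80159703]]
230 0 2.4489795918367347
```

View pics/w2c.png

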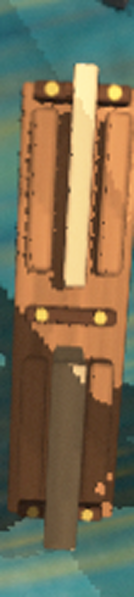

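In the crop, the near blank's top runs from (86,65) to (75,285) and the far blank's from (68,350) to (61,548). The far one looks wider. I'll work out both centres.

```bash
python3 - <<'E'
from h import *
W=dict(np.load("w2.npz"));s=2.437
g=lambda x,y,z=78:atz(W,(230+x/s-.3,y/s-.3),z)
st=monitor.read_state();y=st["eef_rot"][2];p0=st["eef_pos"]
tx=np.array([np.cos(y),np.sin(y),0]);ty=np.array([np.sin(y),-np.cos(y),0])
for n,a,b in (("near",(86,65),(75.5,285)),("far",(68,350),(61,548))):
    A,B=g(*a),g(*b);d=B-A;m=(A+B)/2
    print(n,A.round(1),B.round(1),"len",np.linalg.norm(d).round(1),"ang",np.degrees(np.arctan2(d[1],d[0])).round(1),"mid",m.round(1),"dxy tool",((m-p0)@tx).round(1),((m-p0)@ty).round(1))
print(np.degrees(y))
E
```

```text
near [463.5 326.3  78. ] [538.9 304.6  78. ] len 78.5 ang -16.0 mid [501.2 315.5  78. ] dxy tool 114.1 6.2
far [562.6 296.   78. ] [643.8 273.7  78. ] len 84.2 ang -15.4 mid [603.2 284.8  78. ] dxy tool 7.7 0.1
166.54623629360108
```

Emit:
{"name": "arm_command", "arguments": {"steps": [[1,55,3,0,2.3],[1,112,6,0,2.3],[1,112,6,0,2.3],[1,112,6,45,2.3],[1,112,6,90,2.3],[1,112,6,115,2.3],[1,112,6,130,2.3],[1,112,6,130,2.3],[0.3,112,6,130,2.3],[0.3,112,6,130,2.3],[0.3,112,6,130,2.3],[0.05,112,6,130,2.3],[0.05,112,6,130,2.3],[0.05,112,6,130,2.3],[0.05,112,6,130,2.3],[0.05,112,6,130,2.3]], "force": 5}}

```text
clock: 6.22
eef_pos: [502.8, 315.7, 60.4]
eef_rot: [-3.142, -0.0, 2.87]
wrist_force: [-0.7, -0.4, 0.7]
finger_gap: 17.4
finger_force: 0.0
```

Emit:
{"name": "arm_command", "arguments": {"steps": [[0.02,0,0,0,0],[0.02,0,0,0,0],[0.02,0,0,0,0],[0.02,0,0,0,0]]}}

```text
clock: 6.72
eef_pos: [502.8, 315.7, 60.4]
eef_rot: [-3.142, -0.0, 2.87]
wrist_force: [-0.1, -0.0, -0.4]
finger_gap: 9.1
finger_force: 5.0
```

Emit:
{"name": "arm_command", "arguments": {"steps": [[0.2,0,0,0,0],[0.4,0,0,0,0],[0.6,0,0,0,0],[0.6,0,0,0,0],[0.6,0,0,-15,0],[0.8,0,0,-55,0],[1,0,0,-60,0],[1,-50,-1,-60,0],[1,-107,-2,-60,0],[1,-107,-2,-60,0],[1,-107,-2,-30,0],[1,-107,-2,0,0],[1,-107,-2,0,0],[0,-107,-2,0,0],[0,-107,-2,0,0],[0,-107,-2,0,0],[0,-107,-2,0,0],[0,-107,-2,0,0],[0,-107,-2,0,0],[0,-107,-2,0,0]]}}

```text
clock: 9.22
eef_pos: [605.3, 285.0, 60.4]
eef_rot: [-3.142, -0.0, 2.87]
wrist_force: [-0.3, -0.4, 0.6]
finger_gap: 27.4
finger_force: 0.0
```

Emit:
{"name": "arm_command", "arguments": {"steps": [[0,0,0,0,0],[0,0,0,0,0],[0,0,0,0,0]]}}

```text
clock: 9.6
eef_pos: [605.3, 285.0, 60.5]
eef_rot: [3.142, 0.0, 2.87]
wrist_force: [0.1, -0.3, -0.1]
finger_gap: 13.7
finger_force: 5.0
```

The near blank measures 9.1 mm and the far blank 13.7 mm, so the far one is the thicker. I'll grip it firmly and lift.

Emit:
{"name": "arm_command", "arguments": {"steps": [[0,0,0,0,0],[0,0,0,0,0],[0,0,0,-10,0],[0,0,0,-30,0],[0,0,0,-60,0],[0,0,0,-90,0],[0,0,0,-90,0],[0,0,0,-90,0]], "force": 20}}

```text
clock: 10.6
eef_pos: [605.1, 284.9, 150.1]
eef_rot: [-3.141, -0.0, 2.87]
wrist_force: [0.5, -0.7, -1.0]
finger_gap: 14.2
finger_force: 20.0
```

```bash
python3 - <<'E'
from h import *
s=monitor.read_state();print(s["eef_pos"],np.degrees(s["eef_rot"][2]),s["finger_gap"],s["wrist_force"])
W=imaging.camera("wrist");save(W,"w3.png",s=1.5)
np.savez("w3.npz",**{k:np.array(W[k]) for k in ["img","mtx","D","view"]})
y=s["eef_rot"][2];tx=np.array([np.cos(y),np.sin(y),0]);ty=np.array([np.sin(y),-np.cos(y),0])
for k in (30,35,40,45):print(k,1.5*proj(W,s["eef_pos"]+tx*k+[0,0,17.5]))
E
```

```text
[605.07835234 284.8909823  150.05973534] 164.42206890741673 14.171061573495209 [ 0.53701124 -0.69818315 -1.01402473]
30 [[383.79007733 310.55965458]]
35 [[383.77928806 297.19282128]]
40 [[383.76845509 283.57721405]]
45 [[383.75758614 269.71173702]]
```

View pics/w3.png

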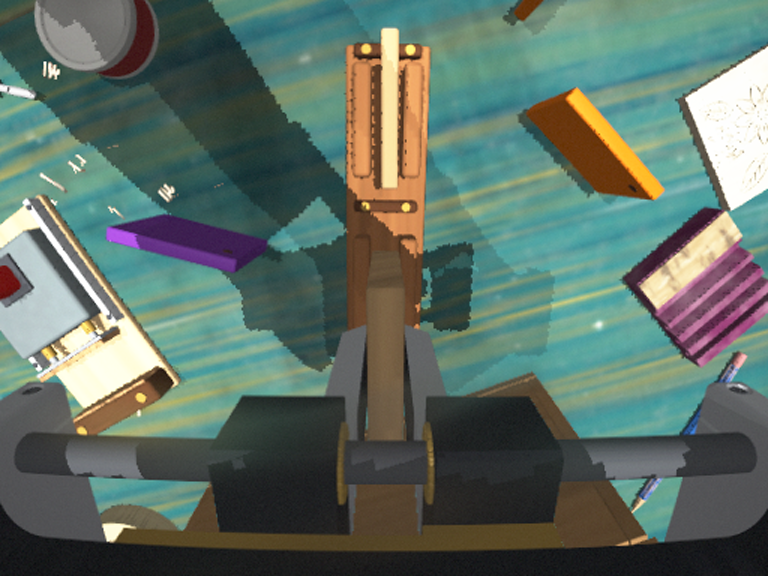

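The thick blank is held at (385,340), its end face spanning rows ~250–288. The thin one still stands at (389,110). I'll measure the blank's offset in the grip.

```bash
python3 - <<'E'
from h import *
W=dict(np.load("w3.npz"));s=monitor.read_state()
y=s["eef_rot"][2];tx=np.array([np.cos(y),np.sin(y),0]);ty=np.array([np.sin(y),-np.cos(y),0])
im=W["img"]
for c in (251,256,261): print(c,[(r,int(im[r,c].sum())) for r in range(160,204)])
for z in (17.5,-52.5):
  for k in (34,37,40,43,46):print(z,k,proj(W,s["eef_pos"]+tx*k+[0,0,z])[0].round(1))
E
```

```text
251 [(160, 216), (161, 209), (162, 201), (163, 205), (164, 203), (165, 206), (166, 208), (167, 227), (168, 210), (169, 235), (170, 234), (171, 227), (172, 231), (173, 238), (174, 245), (175, 241), (176, 241), (177, 237), (178, 237), (179, 230), (180, 234), (181, 240), (182, 241), (183, 237), (184, 221), (185, 226), (186, 212), (187, 206), (188, 220), (189, 217), (190, 228), (191, 224), (192, 263), (193, 269), (194, 276), (195, 280), (196, 281), (197, 278), (198, 275), (199, 280), (200, 280), (201, 282), (202, 282), (203, 274)]
256 [(160, 200), (161, 204), (162, 197), (163, 200), (164, 194), (165, 198), (166, 192), (167, 219), (168, 221), (169, 232), (170, 228), (171, 228), (172, 230), (173, 247), (174, 243), (175, 239), (176, 239), (177, 245), (178, 233), (179, 239), (180, 235), (181, 252), (182, 233), (183, 232), (184, 226), (185, 215), (186, 200), (187, 211), (188, 213), (189, 221), (190, 227), (191, 232), (192, 279), (193, 289), (194, 287), (195, 292), (196, 293), (197, 299), (198, 291), (199, 286), (200, 289), (201, 291), (202, 297), (203, 291)]
261 [(160, 223), (161, 220), (162, 223), (163, 224), (164, 227), (165, 220), (166, 222), (167, 221), (168, 236), (169, 235), (170, 226), (171, 231), (172, 242), (173, 242), (174, 232), (175, 235), (176, 236), (177, 228), (178, 229), (179, 238), (180, 243), (181, 236), (182, 226), (183, 233), (184, 216), (185, 208), (186, 209), (187, 215), (188, 222), (189, 222), (190, 230), (191, 251), (192, 277), (193, 288), (194, 290), (195, 292), (196, 293), (197, 290), (198, 288), (199, 294), (200, 292), (201, 293), (202, 288), (203, 289)]
17.5 34 [255.7 199.3]
17.5 37 [255.7 193.9]
17.5 40 [255.6 188.5]
17.5 43 [255.6 183. ]
17.5 46 [255.6 177.4]
-52.5 34 [256.  171.9]
-52.5 37 [256.  168.1]
-52.5 40 [256.  164.3]
-52.5 43 [256.  160.4]
-52.5 46 [256.  156.5]
```

Emit:
{"name": "arm_command", "arguments": {"steps": [[0,-10,-28,0,8],[0,-20,-56,0,17],[0,-32,-85,0,26],[0,-43,-115,0,35],[0,-55,-146,0,44],[0,-66,-176,0,53],[0,-77,-205,0,59.9],[0,-83.5,-221.3,0,59.9],[0,-83.5,-221.3,0,59.9],[0,-83.5,-221.3,25,59.9],[0,-83.5,-221.3,50,59.9],[0,-83.5,-221.3,50,59.9],[0,-83.5,-221.3,50,59.9]]}}

```text
clock: 12.28
eef_pos: [626.7, 50.1, 101.5]
eef_rot: [3.14, 0.0, 1.826]
wrist_force: [0.3, -0.0, -0.8]
finger_gap: 13.7
finger_force: 20.0
```

```bash
python3 - <<'E'
from h import *
s=monitor.read_state();print(s["clock"],s["eef_pos"],np.degrees(s["eef_rot"][2]),s["finger_gap"],s["wrist_force"])
W=imaging.camera("wrist");save(W,"w4.png",(110,90,360,270),3.2)
np.savez("w4.npz",**{k:np.array(W[k]) for k in ["img","mtx","D","view"]})
th=np.radians(14.5);X=np.array([np.cos(th),np.sin(th),0]);Y=np.array([-X[1],X[0],0]);p0=np.array([526.9,22.8,0])
O=p0+112.2*X-1*Y
q=proj(W,[O+45*Y+[0,0,34],O+20*Y+[0,0,34],O+45*Y+[0,0,8]]);print((q-[110,90])*3.2)
b=O-9.5*X;q=proj(W,[b+40*Y+7*X*k+[0,0,z] for k in(-1,1) for z in (47.5,117.5)]);print((q-[110,90])*3.2)
E
```

```text
12.275 [626.73538028  50.12211801 101.47548589] 104.61277197023729 13.730411164362996 [ 0.34920677 -0.01179401 -0.8356601 ]
[[505.85350849 217.47731865]
 [504.65188893 312.1889676 ]
 [502.14626197 202.63623758]]
[[439.55065791 246.89896343]
 [426.61031924 328.00284456]
 [497.50184296 246.99652823]
 [510.63333934 328.13499512]]
```

View pics/w4.png

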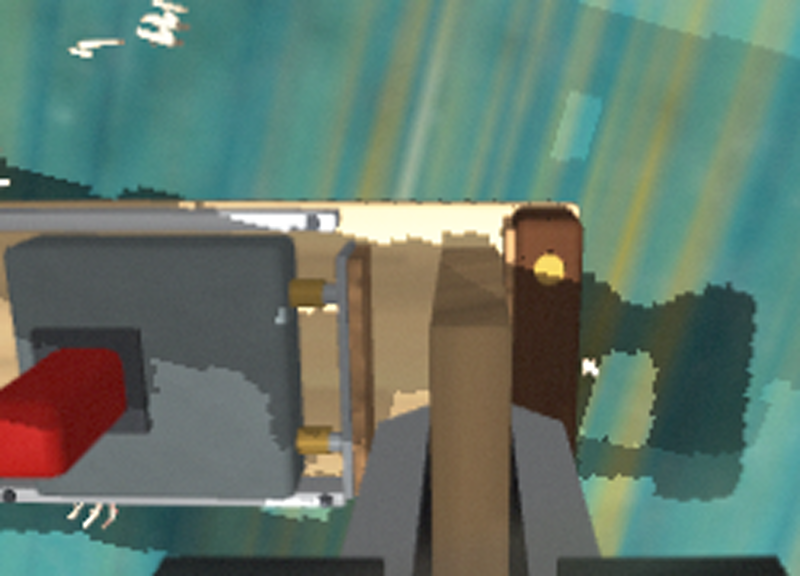

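The picture shows the blank just left of the fence: end face columns 435–500, fence cork at ~506, jaw cork face at 365. Clearance matches the plan. Lengthwise centring needs a check, so I'll compare edges numerically.

```bash
python3 - <<'E'
from h import *
W=dict(np.load("w4.npz"));im=W["img"].astype(int);s=monitor.read_state()
for c,r in ((218,(155,175)),(219,(155,175)),(218,(235,252)),(223,(158,178)),(280,(148,162)),(275,(148,162)),(256,(155,200)),(250,(155,200)),(262,(155,200)),(150,(148,175)),(150,(235,260))):
    print(c,r[0],[int(v) for v in im[r[0]:r[1],c].sum(1)])
c=lambda row,col,z:((atz(W,(col,row),z)-s["eef_pos"])@np.array([np.cos(s["eef_rot"][2]),np.sin(s["eef_rot"][2]),0])).round(2)
print("d mm per z", [[(row,z,c(row,256,z)) for row in (150,155,160,165,170,190,195,240,245)] for z in (8,33.5,49,119)])
E
```

```text
218 155 [718, 724, 728, 728, 729, 731, 736, 736, 564, 410, 366, 300, 279, 271, 261, 259, 266, 261, 257, 267]
219 155 [716, 726, 726, 727, 729, 732, 736, 736, 563, 412, 323, 272, 269, 254, 240, 210, 239, 263, 277, 287]
218 235 [471, 468, 473, 470, 462, 460, 458, 459, 458, 459, 446, 317, 309, 260, 252, 255, 259]
223 158 [729, 731, 733, 734, 737, 736, 561, 408, 303, 247, 226, 215, 194, 213, 213, 221, 217, 218, 213, 212]
280 148 [380, 381, 385, 381, 366, 445, 328, 163, 128, 126, 153, 215, 242, 255]
275 148 [362, 367, 373, 371, 361, 346, 294, 162, 119, 123, 168, 225, 246, 256]
256 155 [714, 727, 728, 730, 730, 733, 736, 548, 410, 408, 405, 407, 315, 269, 278, 271, 269, 270, 284, 280, 280, 278, 255, 236, 241, 245, 254, 247, 243, 232, 226, 218, 223, 226, 232, 233, 244, 280, 296, 302, 308, 301, 301, 296, 305]
250 155 [718, 727, 730, 730, 731, 733, 735, 545, 413, 407, 410, 403, 321, 262, 275, 268, 262, 272, 240, 258, 253, 247, 243, 243, 235, 245, 256, 250, 249, 238, 242, 225, 215, 216, 224, 228, 235, 273, 274, 288, 287, 289, 285, 282, 288]
262 155 [714, 725, 729, 729, 731, 733, 736, 737, 545,
[... 874 characters left out ...]
np.float64(32.6)), (190, 33.5, np.float64(15.44)), (195, 33.5, np.float64(11.05)), (240, 33.5, np.float64(-30.7)), (245, 33.5, np.float64(-35.61))], [(150, 49, np.float64(51.22)), (155, 49, np.float64(47.41)), (160, 49, np.float64(43.58)), (165, 49, np.float64(39.71)), (170, 49, np.float64(35.81)), (190, 49, np.float64(19.81)), (195, 49, np.float64(15.72)), (240, 49, np.float64(-23.19)), (245, 49, np.float64(-27.77))], [(150, 119, np.float64(60.6)), (155, 119, np.float64(58.05)), (160, 119, np.float64(55.48)), (165, 119, np.float64(52.89)), (170, 119, np.float64(50.27)), (190, 119, np.float64(39.55)), (195, 119, np.float64(36.8)), (240, 119, np.float64(10.71)), (245, 119, np.float64(7.64))]]
```

Emit:
{"name": "arm_command", "arguments": {"steps": [[0,2,0,0,0],[0,2,0,0,0],[0,2,0,10,0],[0,2,0,20,0],[0,2,0,30,0],[0,2,0,35,0],[0,2,0,38,0],[0,2,0,38,0],[0,2,0,38,0]]}}

```text
clock: 13.45
eef_pos: [626.0, 51.3, 62.8]
eef_rot: [3.141, 0.0, 1.824]
wrist_force: [-0.0, -0.3, -1.7]
finger_gap: 13.8
finger_force: 20.0
```

Emit:
{"name": "arm_command", "arguments": {"steps": [[0,0,0,1,0],[0,0,0,1.5,0],[0,0,0,1.5,0],[0,0,0,2,0],[0,0,0,2,0]]}}

```text
clock: 14.08
eef_pos: [625.8, 51.4, 60.4]
eef_rot: [-3.142, 0.0, 1.824]
wrist_force: [-0.5, 0.5, -0.7]
finger_gap: 13.7
finger_force: 20.0
```

Emit:
{"name": "arm_command", "arguments": {"steps": [[0,0,0,0.5,0],[0,0,0,0.5,0],[0,0,0.5,0.5,0],[0,0,1,0.5,0],[0,0,1.5,0.5,0],[0,0,1.5,0.5,0]]}}

```text
clock: 14.82
eef_pos: [627.2, 51.6, 60.4]
eef_rot: [-3.141, 0.0, 1.824]
wrist_force: [-4.9, -1.1, 6.7]
finger_gap: 13.7
finger_force: 20.0
```

Emit:
{"name": "arm_command", "arguments": {"steps": [[0,0,0.5,0,0],[0,0,0.5,0,0],[0,0,0.5,0,0]]}}

```text
clock: 15.2
eef_pos: [627.7, 51.8, 60.4]
eef_rot: [-3.141, 0.0, 1.824]
wrist_force: [-4.4, 0.1, 6.4]
finger_gap: 14.2
finger_force: 20.0
```

Emit:
{"name": "arm_command", "arguments": {"steps": [[0,0,0,-0.5,0],[0,0,0,-0.5,0],[0,0,0.5,-0.5,0],[0,0,0.5,-0.5,0]]}}

```text
clock: 15.7
eef_pos: [628.3, 52.0, 60.4]
eef_rot: [-3.142, -0.0, 1.824]
wrist_force: [-1.5, -0.0, 0.5]
finger_gap: 14.3
finger_force: 20.0
```

Emit:
{"name": "arm_command", "arguments": {"steps": [[0,0,0.5,0,0],[0,0,0.5,0,0],[0,0,0.5,0,0]]}}

```text
clock: 16.08
eef_pos: [628.5, 52.0, 60.4]
eef_rot: [-3.141, -0.0, 1.824]
wrist_force: [-3.7, -0.8, 2.9]
finger_gap: 14.2
finger_force: 20.0
```

Emit:
{"name": "arm_command", "arguments": {"steps": [[0.15,0,0,0,0],[0.3,0,0,0,0],[0.5,0,0,0,0],[0.5,0,0,0,0],[0.5,0,0,-10,0],[0.5,0,0,-35,0],[0.5,0,0,-70,0],[0.5,0,-50,-90,0],[0.5,0,-100,-90,0],[0.5,0,-105,-90,0],[0.5,0,-105,-90,0]], "force": 10}}

```text
clock: 17.45
eef_pos: [527.8, 25.8, 151.4]
eef_rot: [3.14, 0.0, 1.824]
wrist_force: [0.6, -0.2, -0.2]
finger_gap: 47.0
finger_force: 0.0
```

```bash
python3 - <<'E'
from h import *
s=monitor.read_state();print(s["clock"],s["eef_pos"],np.degrees(s["eef_rot"][2]),s["finger_gap"],s["wrist_force"])
W=imaging.camera("wrist");save(W,"w5.png",(180,90,430,270),3.2)
np.savez("w5.npz",**{k:np.array(W[k]) for k in ["img","mtx","D","view"]})
E
```

```text
17.45 [527.79643194  25.75654131 151.42536657] 104.51196437688621 46.97737927825448 [ 0.57288963 -0.197973   -0.20297124]
```

View pics/w5.png

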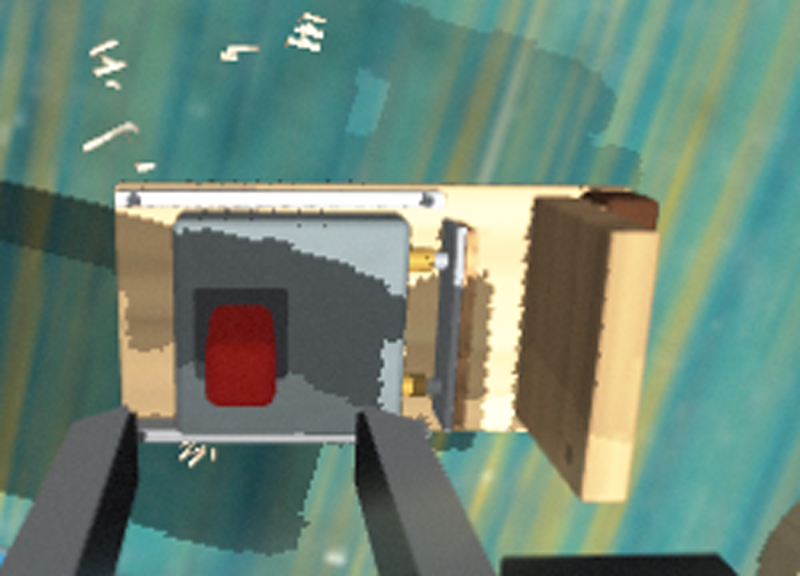

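The blank stands upright along the fence: top edge from (635,230) to (605,500). The post top is at (241,370), between the fingers. I'll check centring.

```bash
python3 - <<'E'
from h import *
W=dict(np.load("w5.npz"));s=monitor.read_state();a=s["eef_rot"][2]
tx=np.array([np.cos(a),np.sin(a),0]);ty=np.array([np.sin(a),-np.cos(a),0])
def g(n,x,y,z):
    p=atz(W,(180+x/3.2-.35,90+y/3.2-.35),z)-s["eef_pos"];print(n,"x(vice y)",round(p@tx,1),"y(vice x)",round(p@ty,1))
g("blank top +",635,230,78);g("blank top -",605,500,78);g("outer+",658,234,78);g("outer-",628,500,78);g("inner+",610,232,78);g("inner-",585,500,78)
g("blank bot inner+",535,197,8);g("blank bot inner-",518,432,8)
g("post top +",241,342,76);g("post top -",241,406,76);g("post L",205,375,76);g("post R",277,375,76)
g("jaw cork +",468,224,33);g("cork -",455,428,33);g("bed +",380,184,8);g("bed -",500,432,8);g("fence +end",620,190,34)
E
```

```text
blank top + x(vice y) 38.7 y(vice x) 102.5
blank top - x(vice y) -40.3 y(vice x) 103.2
outer+ x(vice y) 37.7 y(vice x) 108.9
outer- x(vice y) -40.4 y(vice x) 110.0
inner+ x(vice y) 38.2 y(vice x) 95.7
inner- x(vice y) -40.2 y(vice x) 97.2
blank bot inner+ x(vice y) 37.7 y(vice x) 97.5
blank bot inner- x(vice y) -48.3 y(vice x) 98.7
post top + x(vice y) 7.2 y(vice x) -2.2
post top - x(vice y) -11.5 y(vice x) -2.3
post L x(vice y) -2.4 y(vice x) -12.2
post R x(vice y) -2.4 y(vice x) 7.7
jaw cork + x(vice y) 32.6 y(vice x) 68.8
cork - x(vice y) -36.2 y(vice x) 69.0
bed + x(vice y) 41.9 y(vice x) 44.4
bed - x(vice y) -48.3 y(vice x) 92.0
fence +end x(vice y) 43.6 y(vice x) 115.8
```

Blank offset from centre is about 1 mm, which is fine. Now I'll grip the post.

Emit:
{"name": "arm_command", "arguments": {"steps": [[0.5,-2,-2,0,0],[0.5,-2,-2,30,0],[0.5,-2,-2,60,0],[0.5,-2,-2,80,0],[0.5,-2,-2,90,0],[0.5,-2,-2,90,0],[0,-2,-2,90,0],[0,-2,-2,90,0],[0,-2,-2,90,0],[0,-2,-2,90,0],[0,-2,-2,90,0],[0,-2,-2,90,0],[0,-2,-2,90,0],[0,-2,-2,90,0]], "force": 40}}

```text
clock: 19.25
eef_pos: [526.2, 23.4, 60.9]
eef_rot: [3.14, 0.0, 1.824]
wrist_force: [5.2, 1.4, 4.6]
finger_gap: 19.7
finger_force: 40.0
```

Emit:
{"name": "arm_command", "arguments": {"steps": [[0,0,2,0,0],[0,0,4,0,0],[0,0,6,0,0],[0,0,8,0,0],[0,0,10,0,0],[0,0,12,0,0],[0,0,14,0,0],[0,0,15.5,0,0],[0,0,16.5,0,0],[0,0,17,0,0],[0,0,17.5,0,0],[0,0,18,0,0]]}}

```text
clock: 20.75
eef_pos: [542.0, 27.5, 60.9]
eef_rot: [-3.139, -0.0, 1.824]
wrist_force: [-11.0, -3.2, 15.0]
finger_gap: 19.9
finger_force: 40.0
```

Emit:
{"name": "arm_command", "arguments": {"steps": [[0,0,0.5,0,0],[0,0,1,0,0],[0,0,1.5,0,0],[0,0,2,0,0]]}}

```text
clock: 21.25
eef_pos: [544.0, 27.9, 60.9]
eef_rot: [-3.139, -0.0, 1.824]
wrist_force: [-10.8, -3.3, 15.2]
finger_gap: 19.9
finger_force: 40.0
```

Emit:
{"name": "arm_command", "arguments": {"steps": [[0,0,0.5,0,0],[0,0,1,0,0],[0,0,1.5,0,0],[0,0,2,0,0],[0,0,2.5,0,0]]}}

```text
clock: 21.88
eef_pos: [546.4, 28.6, 60.9]
eef_rot: [-3.139, -0.0, 1.824]
wrist_force: [-11.2, -2.6, 14.2]
finger_gap: 20.0
finger_force: 40.0
```

Emit:
{"name": "arm_command", "arguments": {"steps": [[0,0,0.3,0,0],[0,0,0.6,0,0],[0,0,0.9,0,0]]}}

```text
clock: 22.25
eef_pos: [547.3, 28.8, 60.9]
eef_rot: [-3.139, -0.0, 1.824]
wrist_force: [-10.7, -2.8, 15.0]
finger_gap: 19.7
finger_force: 40.0
```

Emit:
{"name": "arm_command", "arguments": {"steps": [[0,0,0.3,0,0],[0,0,0.6,0,0],[0,0,0.9,0,0]]}}

```text
clock: 22.62
eef_pos: [548.1, 29.0, 60.9]
eef_rot: [-3.139, 0.0, 1.824]
wrist_force: [-10.3, -2.9, 14.0]
finger_gap: 19.8
finger_force: 40.0
```

Emit:
{"name": "arm_command", "arguments": {"steps": [[0,0,0.3,0,0],[0,0,0.6,0,0]]}}

```text
clock: 22.88
eef_pos: [548.7, 29.2, 60.9]
eef_rot: [-3.139, -0.0, 1.824]
wrist_force: [-9.5, -3.0, 15.0]
finger_gap: 19.4
finger_force: 40.0
```

Emit:
{"name": "arm_command", "arguments": {"steps": [[0,0,0.3,0,0],[0,0,0.6,0,0]]}}

```text
clock: 23.12
eef_pos: [549.3, 29.3, 60.9]
eef_rot: [-3.139, -0.0, 1.824]
wrist_force: [-11.2, -2.3, 15.1]
finger_gap: 19.9
finger_force: 40.0
```

Emit:
{"name": "arm_command", "arguments": {"steps": [[0,0,0.3,0,0],[0,0,0.6,0,0]]}}

```text
clock: 23.38
eef_pos: [549.9, 29.4, 60.9]
eef_rot: [-3.139, -0.0, 1.824]
wrist_force: [-10.6, -2.4, 15.0]
finger_gap: 19.8
finger_force: 40.0
```

Emit:
{"name": "arm_command", "arguments": {"steps": [[0,0,0.3,0,0],[0,0,0.6,0,0]]}}

```text
clock: 23.62
eef_pos: [550.3, 29.6, 60.9]
eef_rot: [-3.138, -0.0, 1.824]
wrist_force: [-12.7, -4.1, 16.6]
finger_gap: 20.0
finger_force: 40.0
```

Emit:
{"name": "arm_command", "arguments": {"steps": [[0,0,0.3,0,0],[0,0,0.5,0,0]]}}

```text
clock: 23.88
eef_pos: [550.7, 29.7, 60.9]
eef_rot: [-3.138, -0.0, 1.824]
wrist_force: [-13.2, -4.2, 17.3]
finger_gap: 19.9
finger_force: 40.0
```

Emit:
{"name": "arm_command", "arguments": {"steps": [[0,0,0.3,0,0],[0,0,0.3,0,0],[0,0,0.6,0,0],[0,0,0.6,0,0]]}}

```text
clock: 24.38
eef_pos: [551.2, 29.8, 60.9]
eef_rot: [-3.138, -0.0, 1.824]
wrist_force: [-14.3, -4.3, 16.5]
finger_gap: 19.7
finger_force: 40.0
```

```bash
cat > f.py <<'E'
from h import *
F=[];P=[]
for i in range(5):
    W=imaging.camera("wrist");s=monitor.read_state();F.append(s["wrist_force"]);P.append(s["eef_pos"])
F=np.array(F);u=np.array([.968,.25,0]);print(s["clock"],np.round(-F@u,1),(-F@u).mean(),np.mean(P,0))
E
python3 f.py
```

```text
24.625 [14.7 14.9 14.8 14.7 14.4] 14.711995342585615 [551.18313748  29.77859823  60.88988007]
```

Emit:
{"name": "arm_command", "arguments": {"steps": [[0,0,0.3,0,0],[0,0,0.5,0,0],[0,0,0.5,0,0],[0,0,0.5,0,0]]}}

```text
clock: 25.12
eef_pos: [551.5, 29.9, 60.9]
eef_rot: [-3.138, -0.0, 1.824]
wrist_force: [-15.6, -4.8, 17.3]
finger_gap: 19.4
finger_force: 40.0
```

```bash
python3 f.py
```

```text
25.375 [15.6 16.2 16.1 15.2 15.9] 15.81237307973448 [551.54723214  29.8737905   60.89326068]
```

Press force is about 4.8 N. Releasing the post and retreating.

Emit:
{"name": "arm_command", "arguments": {"steps": [[0.4,0,0,0,0],[0.4,0,0,0,0],[0.4,0,0,0,0],[0.4,0,0,0,0],[0.4,0,0,-20,0],[0.4,0,0,-50,0],[0.4,0,0,-90,0],[0.4,0,0,-120,0],[0.4,0,-15,-120,0],[0.4,0,-15,-120,0]]}}

```text
clock: 26.62
eef_pos: [538.2, 26.6, 180.6]
eef_rot: [3.142, 0.0, 1.824]
wrist_force: [-0.2, -0.0, -0.3]
finger_gap: 37.6
finger_force: 0.0
```

```bash
python3 - <<'E'
from h import *
s=monitor.read_state();print(s["clock"],s["eef_pos"],s["wrist_force"])
W=imaging.camera("wrist");S=imaging.camera("side")
a=cv2.resize(W["img"][90:270,180:400,::-1],None,fx=2.1,fy=2.1);b=cv2.resize(S["img"][190:330,225:318,::-1],None,fx=3.5,fy=3.5,interpolation=cv2.INTER_CUBIC)
o=np.zeros((max(a.shape[0],b.shape[0]),a.shape[1]+b.shape[1],3),np.uint8);o[:a.shape[0],:a.shape[1]]=a;o[:b.shape[0],a.shape[1]:]=b
print(o.shape);cv2.imwrite("pics/end.png",o)
E
```

```text
26.625 [538.194576    26.59657661 180.62011753] [-0.21963893 -0.00303346 -0.33624603]
(490, 788, 3)
```

View pics/end.png

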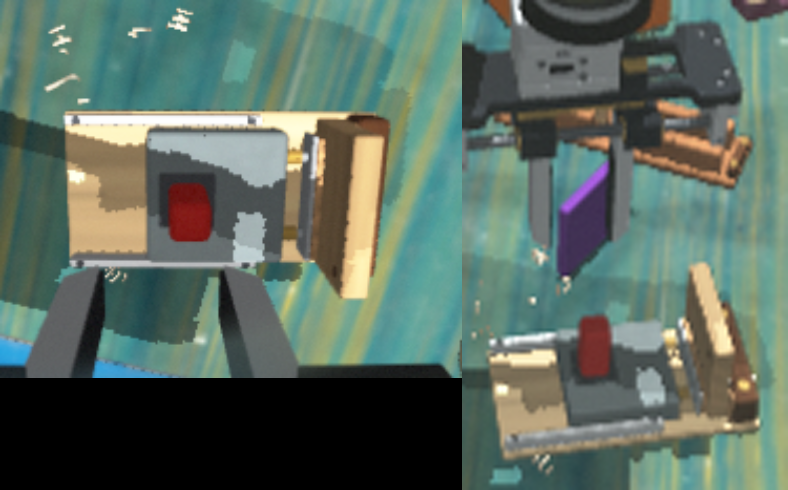

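The blank at (345,210) stands against the fence with the jaw's cork face on it, and the gripper is clear. Handing in.

```bash
python3 -c "
from cell import job
print(job.sign_off())"
```

```text
the job is handed in; nothing more can be done
None
```

I handed the job in: the 13.7 mm blank is clamped upright against the vice fence at about 4.8 N, roughly 1 mm off centre, and the 9.1 mm one was left in its rack slot, with nothing else touched.

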